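# Close the chip test fixture

## Robot

A 6-joint arm with a two-finger parallel gripper is mounted at the origin on the work surface. World frame = base frame: x ahead of the robot, y to its left, z up, the work surface at z = 0. Lengths are in m, angles in rad, forces in N, time in s.
With the tool pointing down it reaches from about 0.425 to 0.95 m from the base axis. Payload 3.5 kg.
Tool frame: the origin (TCP) lies at the very end of the fingers, on their centre line; the grasp point (between the pads) lies ctrl.grip_point_offset behind it (ctrl.grip_point_offset is the distance from the TCP to the grasp point, in m); z points along the fingers, y is the direction in which the jaws open and shut (so a half turn about z gives the same grasp; the last joint's range is limited). The gripper opens to 85 mm and grips with 20 to 120 N. Pads are 22 mm wide; open, the fingers measure 114 mm over their backs; the gripper's body (76 mm by 85 mm) begins 54 mm behind the grasp point. The pads swing forward as they close: fully open they stand 13 mm farther back than shut.
Start: joints at [-1.281, 0.286, 1.577, -0, 1.279, -0.15], TCP at [0.287, -0.611, 0.231] pointing down, gripper open.
Joint ranges: [-2.77, 2.77], [-0.9, 2.22], [0.21, 2.48], [-1.53, 4.67], [0.24, 2.81], [-2.84, 2.84]. Speed limits (rad/s): [2.79, 2.79, 3.14, 3.14, 3.14, 3.14].

## Interface

Orientations are given as a unit quaternion [x, y, z, w].
In Python, from plant import telemetry, imaging, ticket, finder, ctrl gives the robot as it stands. The module is installed in compiled form; this text tells all that it offers.
- The arm moves only by the shell command python3 -m crank 'ROWS' [FORCE]. ROWS is JSON, a list of rows, each a list of 7 numbers: the shift along the tool's x, y, z scaled (see below), then the turn, a rotation vector about the tool's x, y, z scaled (see below), then the opening, from 0 (shut) to 1 (fully open). A call has 1 to 12 rows; each row is the pose to reach, as a shift and turn from the pose commanded when the call began, along the tool's axes at that moment; what a row does not reach only later rows make up. The controller multiplies each number of a shift by 0.15 m and each number of a turn by 90 degrees. A row lasts 1/10 s, in which the tool goes at most 50 mm and 8.59 degrees, less where a joint would pass 70% of its speed; a pose out of reach is approached as far as the arm can. A call with a number of a shift or a turn outside -1 to 1 is refused whole. A call with a gripper value outside its range is refused whole. The fingers move at their own pace and stop on an object; FORCE is the grip in N (left out, the last holds). Time passes only in rows, so rows that repeat a pose let the fingers close. It gives the time, the measured TCP pose, the force and the opening at its end, in the units of the state.
- telemetry.get_state(): the state, without advancing time (a new reading comes with each control period).
- imaging.read_camera(name): name is "scene" or "top"; returns a dict with "pixels" (480x640x3 uint8, red, green, blue), "vfov" (degrees; the focal length in pixels is half the picture's height over the tangent of half this angle, whatever the lens; pixels are square), "cx", "cy" (the principal point, pixels), "rvec" (rotation vector, rad) and "tvec" (3), from world to camera coordinates, as OpenCV has them. Camera axes: x right, y down, z forward; pixel columns grow to the right and rows downward; lengths in m; the calibration is good to about 2 mm. A picture is of the moment at which its call begins. There is no depth.
- ticket.sign_off(): hands the job in, once; it reports no verdict.
Trained networks look in a picture, given as the dict that the camera call returned (one of the last four; its "shot" number tells which), for a name from the list of things; names that differ only in an ending like _2 or _b are one class to them, and where a whole thing is asked for, a point or a joint stands for the part that bears it (a point fixed in the world has none). Each returns a list of dicts, best first, with "confidence" (0 to 1); they miss things now and then, are a little off and sometimes report something else, mostly with a low value. They report only what shows in the picture. A call takes as long as a camera call. They do not tell look-alikes from the thing itself.
- finder.masks_of(label, picture): "pixels" (480x640 bool, what is visible of it) and "extent" ([left, top, right, bottom] in pixels, round what is visible of it).
- finder.pinpoint(label, picture): "location" ([row, column] in pixels: a listed point, or the origin of a listed thing).
The state is a dict: "time": time; "qpos": joint angles; "dq": joint speeds; "joint_efforts": joint torques, N m; "eef_pos": TCP position; "tcp_rot": TCP orientation; "contact_force": force on the tool from outside, world axes, zero at the start; "wrist_torque": the same for the moment, N m; "opening": opening from 0.0 (shut) to 1.0 (fully open).
Only numpy, scipy, OpenCV 4.12 (cv2) and the standard library are available. Lean on these libraries where they do the work, as an engineer would, in place of code of your own. Each camera call takes 0.05 s, during which the arm holds its last target.

## Task

Close the chip test fixture: fetch the loose lid by its bar handle and lay it lengthwise between the fixture's two side fences, a little towards one end, so that it covers the hidden locating pin and rides up on it, then slide it along the fences until it drops over the pin. Then press the lid fully down against the sprung contacts and finish while still holding it pressed down with the gripper: do not let go. Leave the other things on the table where they are.

Things in the scene. Friction and masses are not known exactly. Their poses are not given: they have to be found in the camera images.
- lid: the loose lid: aluminium slab 120 mm (its x) by 70 mm (its y) by 18 mm, about 0.4 kg, lying on the table, with a black bar handle across its top. In the middle of the underside, unseen, is a blind slot for the pin, 15 mm along x, 18 mm along y, 15 mm deep. Either way round fits. Origin: centre of the underside
- lid_handle (a point): the centre of the top of the lid's bar handle, 48 mm above the lid's origin; the bar is 14 mm thick along the lid's x, 50 mm long along y and 30 mm high. Axes as the lid's
- fixture: the fixture, dark steel, bolted down: a block 210 mm (its x) by 98 mm (its y) with a flat deck 24 mm above the table and a fence along each long side, 12 mm thick, rising 22 mm above the deck; 74 mm clear between the fences, ends open, so the lid slides along x. Origin: centre of the underside, on the table
- deck (a point): middle of the deck's top. On the deck's centreline, clamped somewhere within 18 mm of this point along x (it varies, not reported), stands a round steel pin, 10 mm across, 13 mm high. A lid over it but off its slot rides on it and, let go, tips its far end down to the deck; when slot meets pin it drops onto the contacts, and the pin then stops it sliding on. Axes as the fixture's
- contacts (a joint): sprung contacts: two brass strips on the deck, 60 mm along the fixture's x, 16 mm wide, 22 mm either side of the centreline, 5 mm high. Value: how far they are pressed in, 0 (up) to 0.005 m (flush with the deck). They start to yield at 6 N and are flush at 13.5 N, more than the lid's weight: 8 to 11 N must be added on the lid
- small_cover: a bystander: the cover of another fixture, aluminium, 52 x 52 x 12 mm with a round black knob 18 mm across and 20 mm high; origin: centre of its underside
- objective: a bystander: a standing steel microscope objective, 32 mm across, 46 mm high; origin: centre of its foot
- chip_case: a bystander: flat black and grey chip case, 80 x 80 x 19 mm, with a latch on one side; origin: centre of its underside
- positioner: a bystander: black probe positioner, base 60 x 60 mm, 90 mm high, a thin probe arm reaching 75 mm to its -x; origin: centre of its underside
- driver: a bystander: black screwdriver, 160 mm long, lying along its x axis, about 25 mm thick; origin: underside of it
- mouse: a bystander: black computer mouse, about 85 x 60 mm, 30 mm high; origin: underside of it
Things that resemble listed ones, but are neither listed nor needed, are in the scene too. Of the things shaped like the lid, the aluminium one is meant. Leave any red look-alike of the fixture alone.

How it is judged:
By the outcome, as a careful person would: the job done as asked, in the order asked, and still so for the second after the job is handed in, while the arm keeps its last pose, push and grip.
It also fails if it takes over 51 s, if anything falls off the work surface, if the arm or the gripper's body presses on something with over 40 N, if the wrist force passes 120 N, or if a joint passes its speed limit or range.

## Working session

There is one attempt and no reset: what is moved stays moved. The work goes in short steps, Python scripts to look and compute and a shell command to move; the robot and the scene stay as the last step left them, time stands still between calls to the robot, and variables do not carry over. Pictures are saved under pics/ and viewed, and the job is handed in when it is done.

```bash
mkdir -p pics; cat > h.py <<'E'
import numpy as np, cv2
from scipy.spatial.transform import Rotation as R
from plant import telemetry, imaging, ticket, finder, ctrl
def proj(p,d):
    f=240/np.tan(np.radians(d["vfov"])/2)
    M=R.from_rotvec(np.ravel(d["rvec"])).as_matrix()
    c=M@np.asarray(p,float)+np.ravel(d["tvec"])
    return np.array([d["cx"]+f*c[0]/c[2], d["cy"]+f*c[1]/c[2]])
def back(u,v,z,d):
    f=240/np.tan(np.radians(d["vfov"])/2)
    M=R.from_rotvec(np.ravel(d["rvec"])).as_matrix()
    C=-M.T@np.ravel(d["tvec"]); r=M.T@np.array([(u-d["cx"])/f,(v-d["cy"])/f,1])
    return C+r*(z-C[2])/r[2]
def save(d,name,crop=None,s=1):
    im=d["pixels"][:,:,::-1]
    if crop: a,b,c,e=crop; im=im[b:e,a:c]
    if s!=1: im=cv2.resize(im,None,fx=s,fy=s,interpolation=cv2.INTER_CUBIC)
    cv2.imwrite("pics/"+name,im)
E
python3 - <<'E'
from h import *
print(telemetry.get_state(), ctrl.grip_point_offset)
for n in("scene","top"):
    d=imaging.read_camera(n); save(d,n+"0.png"); print({k:v for k,v in d.items() if k!="pixels"})
    for l in("lid","lid_handle","fixture","deck"):
        print(n,l,[(np.round(x["location"],1).tolist(),round(x["confidence"],2)) for x in finder.pinpoint(l,d)])
        if l in("lid","fixture"): print([ (x["extent"],round(x["confidence"],2)) for x in finder.masks_of(l,d)])
E
```

```text
{'time': 0.0, 'qpos': array([-1.28099726e+00,  2.87166508e-01,  1.57819161e+00, -2.38984909e-05,
        1.27861793e+00, -1.49999657e-01]), 'dq': array([ 0.00087557,  0.0004321 , -0.00035944,  0.00100471, -0.0002373 ,
        0.00194549]), 'joint_efforts': array([-2.46205118e-04, -4.05986845e+01, -2.92625731e+01, -1.56611059e-04,
        5.91409756e-03,  3.60921874e-06]), 'eef_pos': array([ 0.28721478, -0.6101071 ,  0.22993872]), 'tcp_rot': array([ 9.75917960e-01,  2.18134627e-01, -9.46421401e-05, -1.18798669e-03]), 'contact_force': array([-0.82688416, -0.73134614,  0.58844571]), 'wrist_torque': array([0.03595322, 0.01574774, 0.02567814]), 'opening': 1.0041272376417136} 0.0187
{'vfov': 46.14083339573896, 'cx': 325.0884026537401, 'cy': 239.4896840465385, 'rvec': array([ 1.88682012,  1.61203286, -0.63260611]), 'tvec': array([-0.12276479, -0.33029576,  1.6556426 ]), 'shot': 1}
scene lid [([237.0, 260.9], 0.84), ([296.5, 214.7], 0.79), ([188.2, 455.1], 0.71), ([298.5, 131.0], 0.69), ([280.5, 206.8], 0.33)]
[([185.2, 265.6, 240.1, 318.5], 0.91), ([98.0, 275.5, 161.6, 308.5], 0.72), ([233.
[... 297 characters left out ...]
([167.0, 381.6], 0.56)]
{'vfov': 51.571587047348416, 'cx': 314.5695625940109, 'cy': 246.0310693227274, 'rvec': array([ 2.2155599 , -2.16807774,  0.0944182 ]), 'tvec': array([0.0183708 , 0.50878243, 1.07200921]), 'shot': 2}
top lid [([211.9, 427.7], 0.97), ([219.3, 501.4], 0.89), ([285.7, 371.4], 0.67)]
[([403.8, 181.3, 455.0, 240.8], 0.85), ([346.5, 254.3, 405.8, 314.5], 0.71), ([474.8, 205.3, 535.8, 242.7], 0.62)]
top lid_handle [([219.7, 511.8], 0.87), ([283.8, 378.4], 0.82), ([209.4, 434.6], 0.6)]
top fixture [([355.9, 219.1], 0.95), ([220.7, 255.3], 0.63)]
[([225.6, 170.6, 283.7, 272.0], 0.8), ([185.2, 307.9, 248.1, 412.9], 0.78)]
top deck [([222.5, 256.2], 0.79), ([354.7, 214.0], 0.74)]
```

View pics/scene0.png

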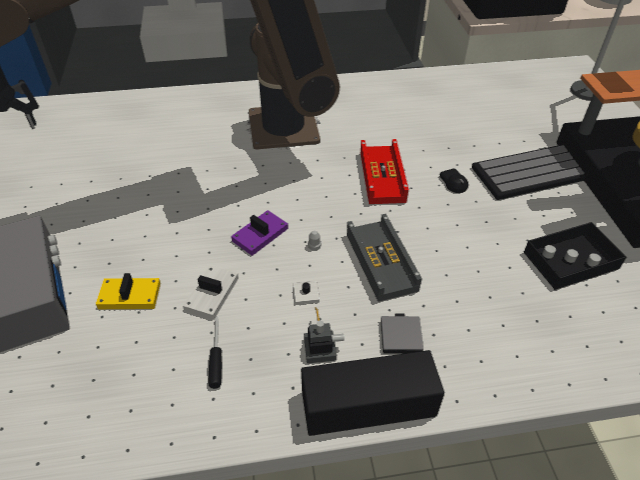

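View pics/top0.png

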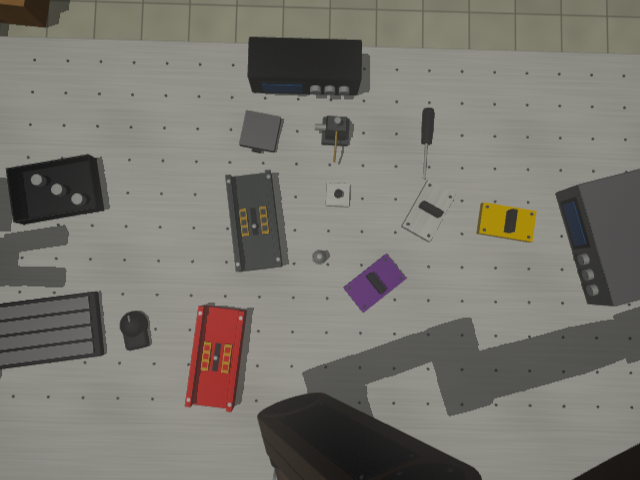

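The scene shows three lid shapes. In the top view they are silver at (428,212), yellow at (507,222) and purple at (375,283). There are also a dark fixture at (257,221) and a red one at (216,358). I choose the silver (aluminium) lid and the dark fixture, and will check both in a close crop.

```bash
python3 - <<'E'
from h import *
d=imaging.read_camera("top"); save(d,"c1.png",(220,160,470,290),3.2)
s=imaging.read_camera("scene"); save(s,"c2.png",(170,200,430,320),3)
E
```

```text
(no output)
```

View pics/c1.png

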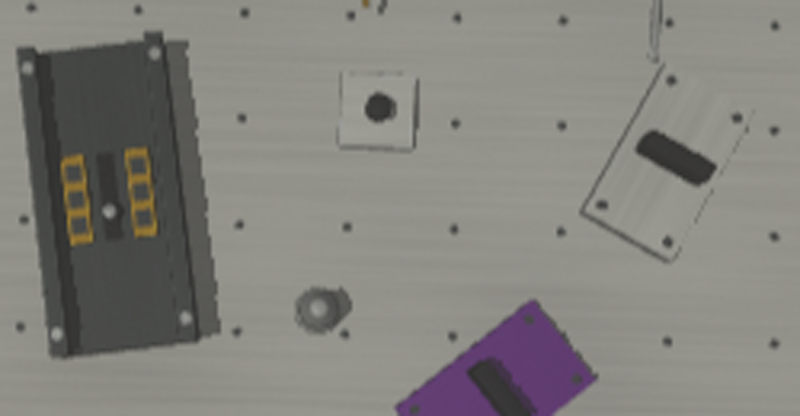

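View pics/c2.png

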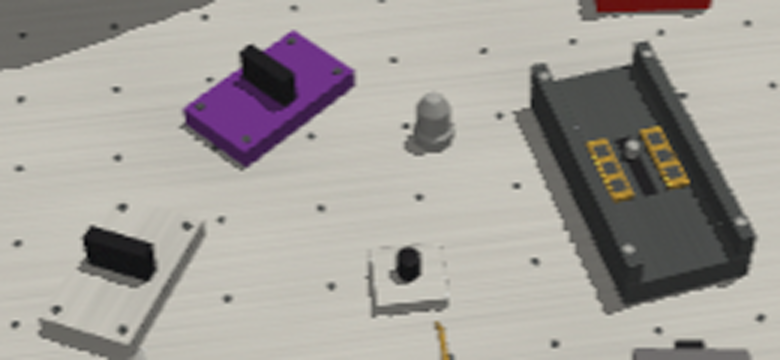

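The crops confirm the choice. The lid is silver with screws, at top (428,212) with its handle around (431,209). The fixture is dark. Its pin shows at top (254,226) and scene (381,250), nearer the robot than the deck middle.

```bash
python3 - <<'E'
from h import *
d=imaging.read_camera("top"); s=imaging.read_camera("scene")
c=lambda x,y:(220+x/3.2-.3,160+y/3.2-.3)
c2=lambda x,y:(170+x/3-.3,200+y/3-.3)
print("pin top",back(*c(109,211),.037,d),"scene",back(*c2(632,147),.037,s))
sc=np.array([back(*c(*p),.046,d)[:2] for p in[(27,68),(154,52),(57,334),(185,318)]])
print("fix screws",sc,"mean",sc.mean(0))
ax=(sc[2]+sc[3]-sc[0]-sc[1]);print("yaw fix",np.degrees(np.arctan2(ax[1],ax[0])), np.linalg.norm(ax)/2,np.linalg.norm(sc[0]-sc[1]))
s2=np.array([back(*c2(*p),.046,s)[:2] for p in[(543,72),(643,50),(740,222),(628,250)]])
print("scene fix",s2,s2.mean(0)); ax=s2[2]+s2[3]-s2[0]-s2[1];print(np.degrees(np.arctan2(ax[1],ax[0])))
ls=np.array([back(*c(*p),.018,d)[:2] for p in[(671,80),(737,118),(668,242),(602,205)]])
print("lid",ls,ls.mean(0)); ax=ls[2]+ls[3]-ls[0]-ls[1];print(np.degrees(np.arctan2(ax[1],ax[0])),np.linalg.norm(ax)/2)
# handle from masks: top ends
print("handle ends", back(*c(652,140),.048,d),back(*c(708,176),.048,d))
for dd,n in((d,"top"),(s,"scene")):
  for l,z in(("lid_handle",.048),("lid",0),("fixture",0),("deck",.024)):
    print(n,l,[np.round(back(x["location"][1],x["location"][0],z,dd)[:2],4).tolist() for x in finder.pinpoint(l,dd)])
g=d["pixels"].astype(int)
# dark blob segmentation of handle
m=(g.sum(2)<150).astype(np.uint8); m[:, :400]=0; m[:,460:]=0; m[:185]=0; m[240:]=0
n,lab,st,ce=cv2.connectedComponentsWithStats(m)
for i in range(1,n):
  if st[i,4]>30:
    ys,xs=np.where(lab==i);r=cv2.minAreaRect(np.c_[xs,ys].astype(np.float32));print(st[i],ce[i],r,back(*ce[i],.048,d))
    b=cv2.boxPoints(r);print([np.round(back(*p,.048,d)[:2],4) for p in b])
E
```

```text
pin top [0.54810288 0.16179678 0.037     ] scene [0.5504656  0.16109281 0.037     ]
fix screws [[0.6425143  0.21872897]
 [0.65548997 0.13375842]
 [0.46414365 0.1928518 ]
 [0.4766364  0.10815478]] mean [0.55969608 0.16337349]
yaw fix -171.7993692495317 0.18045734395033367 0.085955581568831
scene fix [[0.4705015  0.10794634]
 [0.4581118  0.19073978]
 [0.64156953 0.21853501]
 [0.65461317 0.13318663]] [0.556199   0.16260194]
8.210376883232287
lid [[ 0.65051373 -0.22279439]
 [ 0.62496015 -0.26884746]
 [ 0.53751204 -0.22123613]
 [ 0.56211686 -0.17542646]] [ 0.5937757  -0.22207611]
151.62515858541 0.09992812051765303
handle ends [ 0.6032625  -0.20277337  0.048     ] [ 0.57972893 -0.24068514  0.048     ]
top lid_handle [[0.5766, -0.3973], [0.5993, -0.2139], [0.4319, -0.1029], [0.5474, 0.1597]]
top lid [[0.571, -0.3953], [0.589, -0.2251], [0.4274, -0.1014]]
top fixture [[0.2622, 0.2352], [0.5659, 0.1593]]
top deck [[0.5542, 0.1657], [0.2651, 0.2381]]
scene lid_handle [[0.5867, -0.2187], [0.5818, -0.3977], [0.4268, -0.1055]]
scene lid [[0.5757, -0.3923], [0.4374, -0.1028], [0.5931, -0.2156]]
scene fixture [[0.557, 0.1642], [0.264, 0.2381]]
scene deck [[0.5525, 0.1639], [0.2638, 0.2282]]
```

```bash
cat >> h.py <<'E'
def plan(pos,yaw):
    """numbers to reach TCP pos with tool x at world yaw (deg), tool down"""
    st=telemetry.get_state(); T=R.from_quat(st["tcp_rot"])
    sh=T.inv().apply(np.array(pos)-st["eef_pos"])/.15
    G=R.from_euler("z",yaw,degrees=True)*R.from_euler("x",180,degrees=True)
    tu=(T.inv()*G).as_rotvec(degrees=True)/90
    m=max(1,np.abs(sh).max())
    print("shift",np.round(sh,3),"turn",np.round(tu,3),"|",np.round(sh/m,3) if m>1 else "", "dist mm",np.round(np.linalg.norm(sh)*150,1))
def st():
    s=telemetry.get_state();T=R.from_quat(s["tcp_rot"])
    X=T.as_matrix()[:,0];print("t",round(s["time"],2),"pos",np.round(s["eef_pos"],4),"yawx",np.degrees(np.arctan2(X[1],X[0])).round(2),"zaxis",np.round(T.as_matrix()[:,2],3),"F",np.round(s["contact_force"],1),"M",np.round(s["wrist_torque"],2),"op",round(s["opening"],3),"q",np.round(s["qpos"],2))
E
python3 -c "
from h import *
st();plan([.5925,-.222,.14],61.6)"
```

```text
t 1.3 pos [ 0.2874 -0.6107  0.2313] yawx 25.2 zaxis [-0.  0. -1.] F [-0.  -0.9  0.6] M [ 0.02 -0.01 -0.02] op 1.002 q [-1.28  0.29  1.58  0.    1.28 -0.15]
shift [ 2.944 -1.479  0.609] turn [-0.    -0.    -0.404] | [ 1.    -0.502  0.207] dist mm 502.5
```

```bash
python3 -m crank '[[0.3,-0.15,0,0,0,-0.1,0.5],[0.65,-0.33,0,0,0,-0.2,0.5],[1,-0.5,0,0,0,-0.3,0.5],[1,-0.5,0,0,0,-0.404,0.5],[1,-0.5,0,0,0,-0.404,0.5]]'; python3 -c "
from h import *
st();plan([.5925,-.222,.14],61.6)"
```

```text
time: 1.8
eef_pos: [0.3932, -0.4764, 0.2316]
tcp_rot: [0.857, 0.515, 0.0, -0.0]
contact_force: [-0.5, 0.1, -0.1]
opening: 0.503
t 1.8 pos [ 0.3932 -0.4764  0.2316] yawx 61.99 zaxis [ 0.001  0.    -1.   ] F [-0.5  0.1 -0.1] M [-0.02 -0.05  0.02] op 0.503 q [-1.05  0.16  1.72  0.    1.26 -0.56]
shift [2.121 0.376 0.612] turn [ 0.    -0.     0.004] | [1.    0.177 0.288] dist mm 335.9
```

```bash
python3 -m crank '[[0.33,0.06,0.1,0,0,0,0.5],[0.66,0.12,0.2,0,0,0,0.5],[1,0.177,0.3,0,0,0,0.5],[1,0.177,0.3,0,0,0,0.5]]'; python3 -m crank '[[0.33,0.06,0.1,0,0,0,0.5],[0.66,0.12,0.2,0,0,0,0.5],[1,0.177,0.3,0,0,0,0.5],[1,0.177,0.3,0,0,0,0.5]]'; python3 -c "
from h import *
st();plan([.5925,-.222,.10],61.6)"
```

```text
time: 2.2
eef_pos: [0.4874, -0.3551, 0.1841]
tcp_rot: [0.858, 0.514, 0.0, -0.002]
contact_force: [0.1, -0.7, -0.2]
opening: 0.499
time: 2.6
eef_pos: [0.5819, -0.2367, 0.1395]
tcp_rot: [0.858, 0.514, -0.0, -0.002]
contact_force: [-0.3, 0.2, -0.3]
opening: 0.499
t 2.6 pos [ 0.5819 -0.2367  0.1395] yawx 61.8 zaxis [-0.002  0.002 -1.   ] F [-0.3  0.2 -0.3] M [ 0.02 -0.01 -0.04] op 0.499 q [-0.55  0.27  1.77  0.    1.1  -0.06]
shift [0.12  0.017 0.263] turn [-0.002 -0.001  0.002] |  dist mm 43.5
```

```bash
python3 -m crank '[[0.12,0.017,0.2,0,0,0,0.5],[0.12,0.017,0.4,0,0,0,0.5],[0.12,0.017,0.5,0,0,0,0.5],[0.12,0.017,0.5,0,0,0,0.5]]'; python3 -c "
from h import *
st();plan([.593,-.222,.022],61.6)
s=imaging.read_camera('scene'); save(s,'s3.png',(150,170,350,330),4)
d=imaging.read_camera('top'); save(d,'t3.png',(360,150,500,270),4)
"
```

```text
time: 3.0
eef_pos: [0.5895, -0.2259, 0.0636]
tcp_rot: [0.859, 0.511, -0.001, -0.002]
contact_force: [0.5, 0.9, 0.2]
opening: 0.501
t 3.0 pos [ 0.5895 -0.2259  0.0636] yawx 61.51 zaxis [-0.005  0.002 -1.   ] F [0.5 0.9 0.2] M [-0.02  0.03  0.01] op 0.501 q [-0.53  0.38  1.79 -0.    0.98 -0.03]
shift [0.034 0.009 0.278] turn [-0.003  0.    -0.001] |  dist mm 42.0
```

View pics/s3.png

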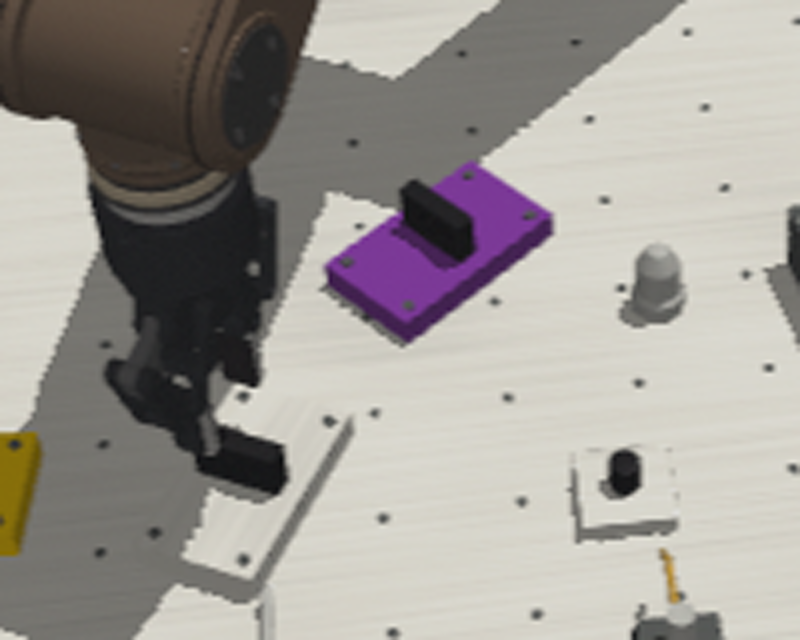

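View pics/t3.png

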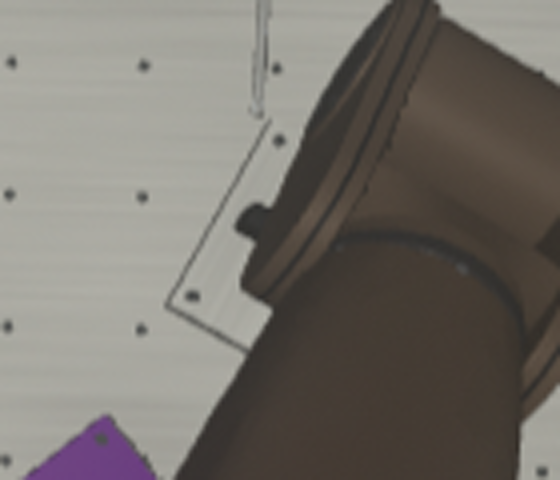

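```bash
python3 -m crank '[[0.03,0.008,0.02,0,0,0,0.5],[0.03,0.008,0.02,0,0,0,0.5]]'; python3 -c "
from h import *
st();plan([.593,-.222,.022],61.6)
s=imaging.read_camera('scene')
for p in ([.593,-.222,.048],[.5938,-.2221,.018]): print((proj(p,s)-[150,170])*4)
u=np.array([np.cos(np.radians(61.6)),np.sin(np.radians(61.6)),0])
for k in(-.025,.025):print(k,(proj(np.array([.593,-.222,.048])+k*u,s)-[150,170])*4)
save(s,'s4.png',(150,170,350,330),4)
"
```

```text
time: 3.3
eef_pos: [0.5958, -0.223, 0.0649]
tcp_rot: [0.859, 0.512, 0.001, 0.001]
contact_force: [-0.0, -0.2, 0.3]
opening: 0.499
t 3.3 pos [ 0.5958 -0.223   0.0649] yawx 61.55 zaxis [ 0.002 -0.001 -1.   ] F [-0.  -0.2  0.3] M [ 0.05 -0.02  0.03] op 0.499 q [-0.52  0.38  1.78  0.    0.97 -0.02]
shift [-0.003 -0.02   0.286] turn [ 0.002 -0.    -0.001] |  dist mm 43.0
[234.74011678 439.34161889]
[242.30356354 476.05426762]
-0.025 [192.41047474 427.07437561]
0.025 [277.46015938 451.72200129]
```

View pics/s4.png

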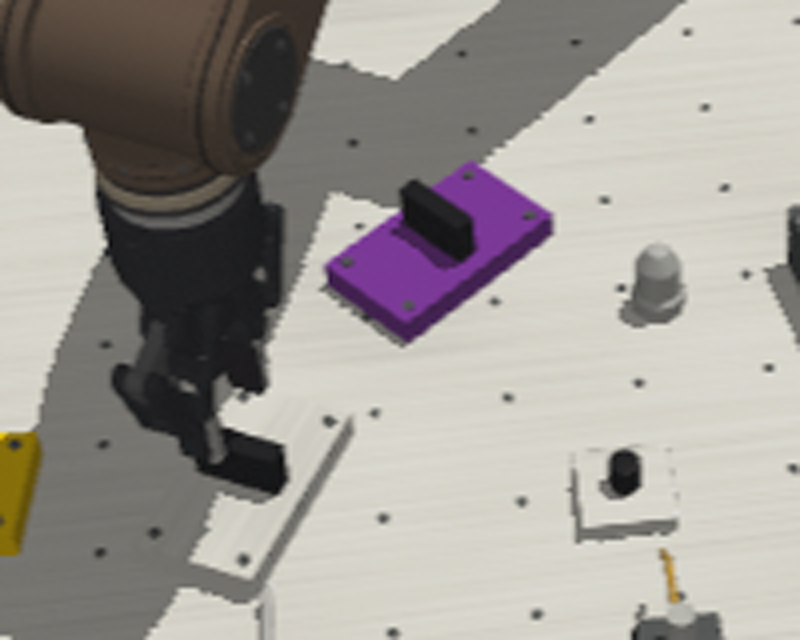

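```bash
python3 -m crank '[[0,-0.015,0.1,0,0,0,0.5],[0,-0.015,0.2,0,0,0,0.5],[0,-0.015,0.26,0,0,0,0.5],[0,-0.015,0.275,0,0,0,0.5],[0,-0.015,0.275,0,0,0,0.5]]' 60; python3 -c "
from h import *
st();plan([.593,-.222,.022],61.6)
s=imaging.read_camera('scene')
save(s,'s5.png',(170,210,290,320),6)
"
```

```text
time: 3.85
eef_pos: [0.5922, -0.2211, 0.0208]
tcp_rot: [0.859, 0.512, -0.0, -0.001]
contact_force: [-0.1, -1.0, 0.2]
opening: 0.502
t 3.85 pos [ 0.5922 -0.2211  0.0208] yawx 61.56 zaxis [-0.002  0.001 -1.   ] F [-0.1 -1.   0.2] M [-0.02  0.03  0.03] op 0.502 q [-0.52  0.44  1.8   0.    0.9  -0.02]
shift [-0.003  0.007 -0.008] turn [-0.001 -0.    -0.   ] |  dist mm 1.7
```

View pics/s5.png

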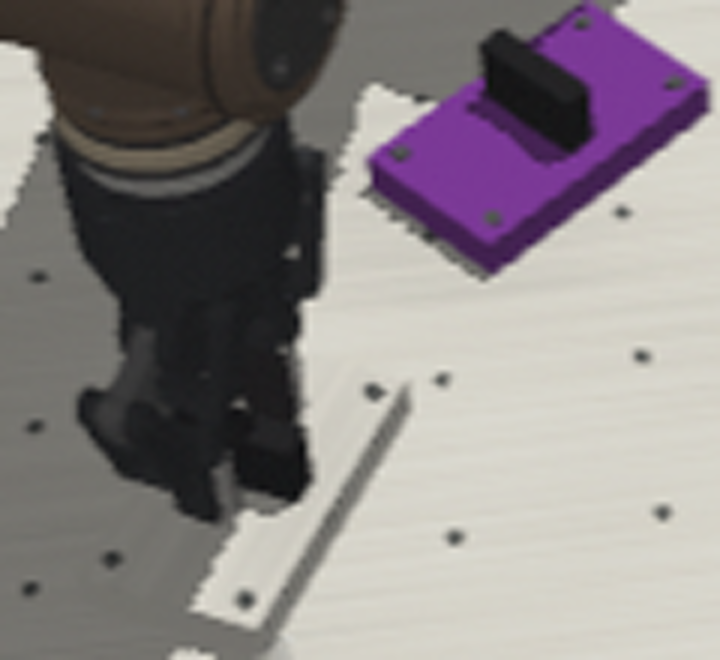

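The fingers straddle the bar. Closing.

```bash
python3 -m crank '[[0,0,-0.01,0,0,0,0.3],[0,0,-0.01,0,0,0,0],[0,0,-0.01,0,0,0,0],[0,0,-0.01,0,0,0,0],[0,0,-0.01,0,0,0,0],[0,0,-0.01,0,0,0,0]]' 80; python3 -c "
from h import *
st()"
```

```text
time: 4.5
eef_pos: [0.5937, -0.222, 0.0248]
tcp_rot: [0.859, 0.512, 0.001, 0.001]
contact_force: [0.7, -0.1, 6.0]
opening: 0.145
t 4.5 pos [ 0.5937 -0.222   0.0248] yawx 61.56 zaxis [ 0.002 -0.001 -1.   ] F [ 0.7 -0.1  6. ] M [ 0.   -0.01  0.03] op 0.145 q [-0.52  0.43  1.8   0.    0.91 -0.02]
```

```bash
python3 -m crank '[[0,0,-0.05,0,0,0,0],[0,0,-0.2,0,0,0,0],[0,0,-0.4,0,0,0,0],[0,0,-0.6,0,0,0,0],[0,0,-0.75,0,0,0,0],[0,0,-0.82,0,0,0,0],[0,0,-0.82,0,0,0,0]]'; python3 -c "
from h import *
st(); s=imaging.read_camera('scene')
save(s,'s6.png',(150,130,350,280),4)"
```

```text
time: 5.2
eef_pos: [0.5929, -0.2214, 0.1472]
tcp_rot: [0.859, 0.512, 0.0, 0.0]
contact_force: [-0.8, 0.3, -3.5]
opening: 0.144
t 5.2 pos [ 0.5929 -0.2214  0.1472] yawx 61.56 zaxis [ 0.001 -0.001 -1.   ] F [-0.8  0.3 -3.5] M [-0.01 -0.04 -0.02] op 0.144 q [-0.52  0.27  1.75 -0.    1.11 -0.02]
```

View pics/s6.png

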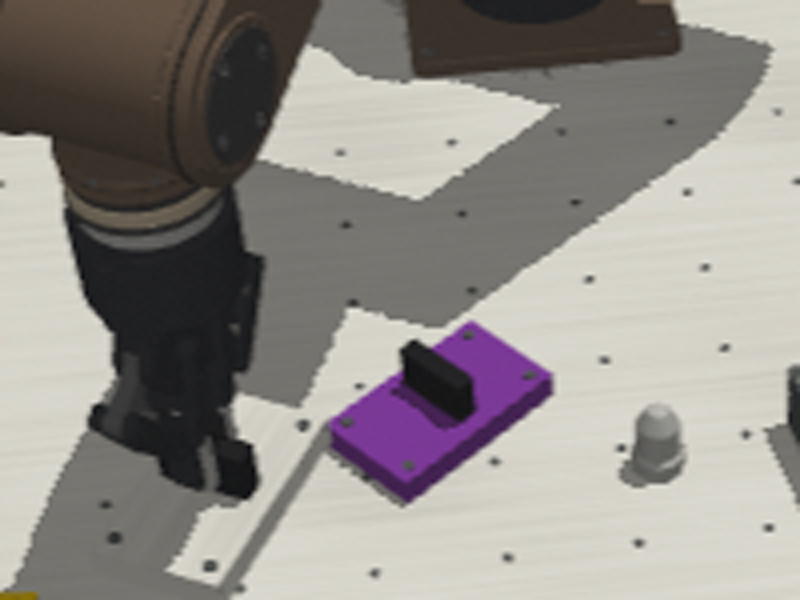

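```bash
python3 -c "
from h import *
plan([.5690,.1644,.147],98.2)"
```

```text
shift [ 2.186 -1.359 -0.008] turn [-0.001 -0.    -0.407] | [ 1.    -0.622 -0.003] dist mm 386.1
```

```bash
python3 -m crank '[[0.1,-0.06,0,0,0,0,0],[0.3,-0.18,0,0,0,-0.06,0],[0.5,-0.31,0,0,0,-0.14,0],[0.7,-0.43,0,0,0,-0.22,0],[0.9,-0.56,0,0,0,-0.3,0],[1,-0.62,0,0,0,-0.37,0],[1,-0.62,0,0,0,-0.407,0]]'; python3 -c "
from h import *
st();plan([.5690,.1644,.147],98.2)"
```

```text
time: 5.95
eef_pos: [0.5802, -0.0412, 0.1438]
tcp_rot: [0.652, 0.758, -0.001, -0.003]
contact_force: [-0.8, -0.3, -4.3]
opening: 0.146
t 5.95 pos [ 0.5802 -0.0412  0.1438] yawx 98.58 zaxis [-0.005  0.003 -1.   ] F [-0.8 -0.3 -4.3] M [-0.03 -0.04 -0.04] op 0.146 q [-0.25  0.17  1.88  0.    1.09 -0.4 ]
shift [ 1.366  0.131 -0.018] turn [-0.003 -0.002  0.004] | [ 1.     0.096 -0.013] dist mm 205.9
```

```bash
python3 -m crank '[[0.2,0.02,0,0,0,0,0],[0.4,0.04,0,0,0,0,0],[0.6,0.06,0,0,0,0,0],[0.8,0.08,0,0,0,0,0],[0.95,0.095,0,0,0,0,0],[1,0.1,0,0,0,0,0],[1,0.1,0,0,0,0,0]]'; python3 -c "
from h import *
st();plan([.5690,.1644,.147],98.2)"
```

```text
time: 6.65
eef_pos: [0.5744, 0.1066, 0.1448]
tcp_rot: [0.654, 0.757, -0.001, -0.001]
contact_force: [0.1, -0.5, -3.8]
opening: 0.146
t 6.65 pos [0.5744 0.1066 0.1448] yawx 98.32 zaxis [-0.003 -0.    -1.   ] F [ 0.1 -0.5 -3.8] M [-0.    0.02  0.01] op 0.146 q [ 0.01  0.18  1.87 -0.    1.09 -0.14]
shift [ 0.386  0.02  -0.015] turn [-0.002 -0.     0.001] |  dist mm 58.0
```

```bash
python3 -m crank '[[0.1,0.01,0,0,0,0,0],[0.25,0.015,0,0,0,0,0],[0.36,0.02,0,0,0,0,0],[0.386,0.02,0.1,0,0,0,0],[0.386,0.02,0.25,0,0,0,0],[0.386,0.02,0.38,0,0,0,0],[0.386,0.02,0.42,0,0,0,0],[0.386,0.02,0.42,0,0,0,0],[0.386,0.02,0.42,0,0,0,0]]'; python3 -c "
from h import *
st();plan([.5690,.1644,.081],98.2)
s=imaging.read_camera('scene'); save(s,'s7.png',(320,190,460,310),5.5)
d=imaging.read_camera('top'); save(d,'t7.png',(190,140,330,290),4)
"
```

```text
time: 7.55
eef_pos: [0.5713, 0.1628, 0.084]
tcp_rot: [0.655, 0.756, 0.0, 0.0]
contact_force: [0.4, -0.2, -2.5]
opening: 0.145
t 7.55 pos [0.5713 0.1628 0.084 ] yawx 98.17 zaxis [ 0.001 -0.    -1.   ] F [ 0.4 -0.2 -2.5] M [ 0.04 -0.04  0.01] op 0.145 q [ 0.11  0.27  1.88 -0.    0.98 -0.04]
shift [ 0.013 -0.014  0.02 ] turn [ 0.001  0.    -0.   ] |  dist mm 4.1
```

View pics/s7.png

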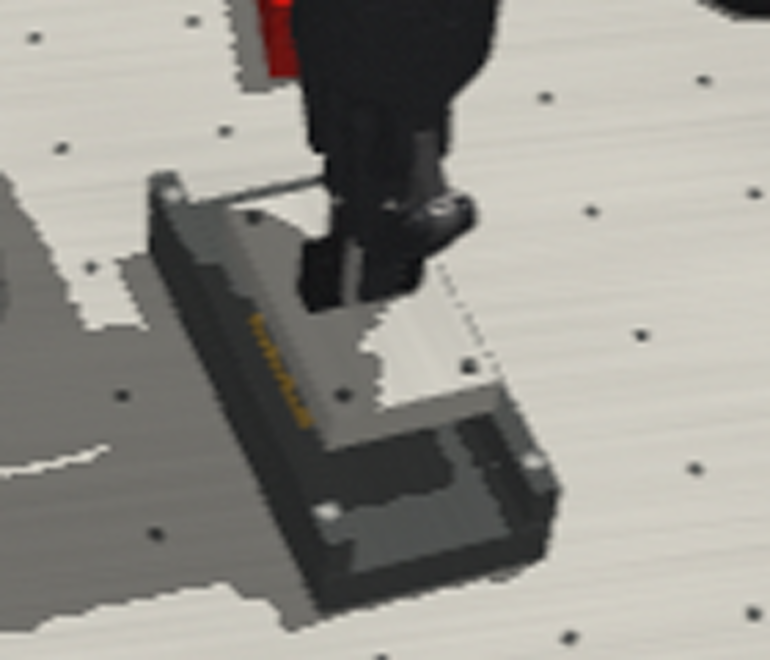

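View pics/t7.png

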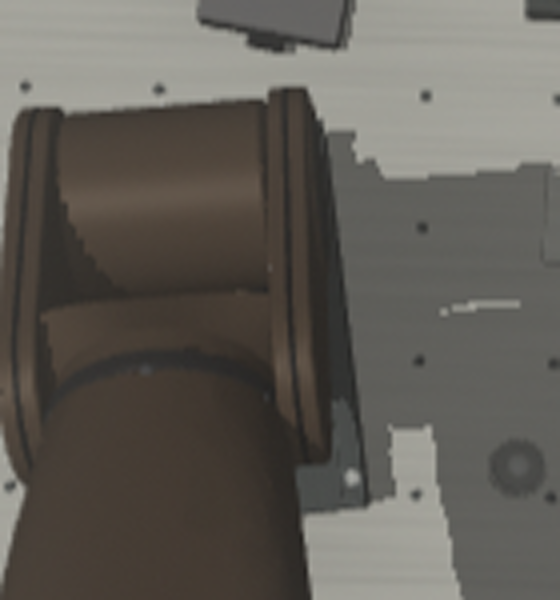

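```bash
python3 - <<'E'
from h import *
s=imaging.read_camera('scene')
c=lambda x,y:(320+(x+.5)/5.5-.5,190+(y+.5)/5.5-.5)
a=np.radians(8.2);ux=np.array([np.cos(a),np.sin(a)]);uy=np.array([-np.sin(a),np.cos(a)])
O=np.array([.558,.163])
def f(n,x,y,z):
    p=back(*c(x,y),z,s)[:2]-O; print(n,np.round([p@ux*1e3,p@uy*1e3],1))
z=telemetry.get_state()["eef_pos"][2]; zt=z-.0248+.018
for p in((167,190),(327,512),(533,460)): f("fixscrew",*p,.046)
for p in((255,216),(343,395),(468,366)): f("lidscrew",*p,zt)
for p in((326,438),(500,380),): f("lidcorner",*p,zt)
f("bottomcorner",330,451,zt-.018);f("bottomcorner",503,410,zt-.018)
print(z,(telemetry.get_state()["eef_pos"][:2]-O)@np.c_[ux,uy])
d=imaging.read_camera("scene")
for l in("lid_handle","deck","lid","fixture"): print(l,finder.pinpoint(l,d)[:2])
E
```

```text
fixscrew [-93.6 -44.2]
fixscrew [ 90.5 -42.9]
fixscrew [89.5 43.9]
lidscrew [-38.9 -26.8]
lidscrew [ 61.9 -28. ]
lidscrew [62. 24.]
lidcorner [ 80.4 -42.2]
lidcorner [72.4 33. ]
bottomcorner [ 73.  -36.1]
bottomcorner [73.1 36.4]
0.08500808643531207 [ 0.0136388  -0.00189038]
lid_handle [{'location': [233.0, 387.0], 'confidence': 0.86}, {'location': [280.7, 126.8], 'confidence': 0.59}]
deck [{'location': [255.6, 382.6], 'confidence': 0.8}, {'location': [170.2, 378.1], 'confidence': 0.57}]
lid [{'location': [298.1, 132.8], 'confidence': 0.96}, {'location': [235.6, 261.3], 'confidence': 0.87}]
fixture [{'location': [259.0, 380.1], 'confidence': 0.94}, {'location': [176.6, 380.1], 'confidence': 0.78}]
```

```bash
python3 -m crank '[[0.012,0,0.03,0,0,0,0],[0.012,0,0.06,0,0,0,0],[0.012,0,0.06,0,0,0,0],[0.012,0,0.06,0,0,0,0]]'; python3 -c "
from h import *
st()
s=imaging.read_camera('scene'); save(s,'s8.png',(335,210,435,300),8)
"
```

```text
time: 8.35
eef_pos: [0.5701, 0.1649, 0.074]
tcp_rot: [0.655, 0.756, -0.0, -0.0]
contact_force: [0.1, -0.0, -4.4]
opening: 0.145
t 8.35 pos [0.5701 0.1649 0.074 ] yawx 98.19 zaxis [-0.001 -0.    -1.   ] F [ 0.1 -0.  -4.4] M [ 0.01  0.03 -0.05] op 0.145 q [ 0.11  0.29  1.89 -0.    0.97 -0.03]
```

View pics/s8.png

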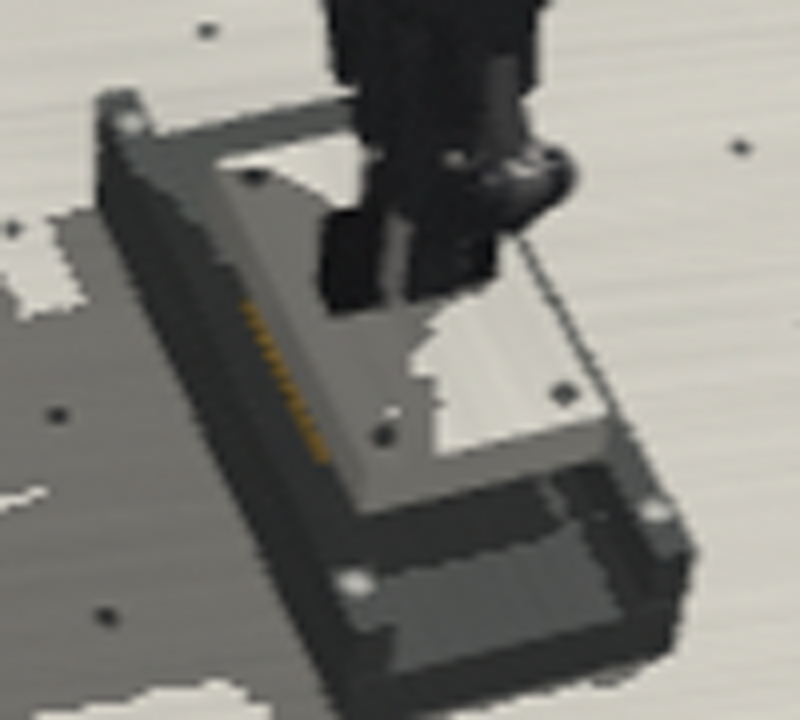

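```bash
python3 - <<'E'
from h import *
s=imaging.read_camera('scene')
c=lambda x,y:(335+(x+.5)/8-.5,210+(y+.5)/8-.5)
a=np.radians(8.2);ux=np.array([np.cos(a),np.sin(a)]);uy=np.array([-np.sin(a),np.cos(a)])
O=np.array([.558,.163])
def f(n,x,y,z):
    p=back(*c(x,y),z,s)[:2]-O; print(n,np.round([p@ux*1e3,p@uy*1e3],1))
z=telemetry.get_state()["eef_pos"][2]; zt=z-.0248+.018
for p in((130,122),(355,583),(655,512)): f("fixscrew",*p,.046)
for p in((254,176),(384,435),(564,392)): f("lidscrew",*p,zt)
f("bottom",366,514,zt-.018);f("bottom",604,455,zt-.018);f("topc",218,162,zt);f("topc",610,412,zt)
for k in range(6):
  print(z,(telemetry.get_state()["eef_pos"][:2]-O)@np.c_[ux,uy]); imaging.read_camera('top'); z=telemetry.get_state()["eef_pos"][2]
E
```

```text
fixscrew [-90.9 -43. ]
fixscrew [ 89.8 -42.9]
fixscrew [90.3 43.4]
lidscrew [-40.1 -24.8]
lidscrew [ 60.7 -25.2]
lidscrew [60.4 26.9]
bottom [ 71.2 -32.9]
bottom [70.5 36.5]
topc [-48.3 -32.6]
topc [70.7 35.9]
0.07455825618668693 [1.26267523e-02 8.54916302e-05]
0.07468552734694094 [1.26879563e-02 6.15694582e-05]
0.07472886843756861 [1.27202950e-02 6.14829928e-05]
0.07476962414515591 [1.27256532e-02 6.81497085e-05]
0.07475682607882013 [1.27102618e-02 6.40963223e-05]
0.07474897685785847 [1.26808060e-02 7.79393335e-05]
```

```bash
python3 -m crank '[[-0.005,0,0,0,0,0,0],[-0.005,0,0.02,0,0,0,0],[-0.005,0,0.035,0,0,0,0],[-0.005,0,0.05,0,0,0,0],[-0.005,0,0.05,0,0,0,0]]'; python3 -c "
from h import *
st()
s=imaging.read_camera('scene'); save(s,'s9.png',(335,210,435,300),8); st()
"
```

```text
time: 9.25
eef_pos: [0.5701, 0.1641, 0.0664]
tcp_rot: [0.655, 0.756, -0.0, -0.0]
contact_force: [-1.1, 0.0, -4.1]
opening: 0.149
t 9.25 pos [0.5701 0.1641 0.0664] yawx 98.19 zaxis [-0.001 -0.    -1.   ] F [-1.1  0.  -4.1] M [-0.04  0.   -0.01] op 0.149 q [ 0.11  0.3   1.89  0.    0.95 -0.03]
t 9.3 pos [0.5702 0.1641 0.0666] yawx 98.19 zaxis [-0.001 -0.    -1.   ] F [ 0.1 -0.3 -4. ] M [-0.01  0.01  0.02] op 0.145 q [ 0.11  0.3   1.89  0.    0.95 -0.03]
```

View pics/s9.png

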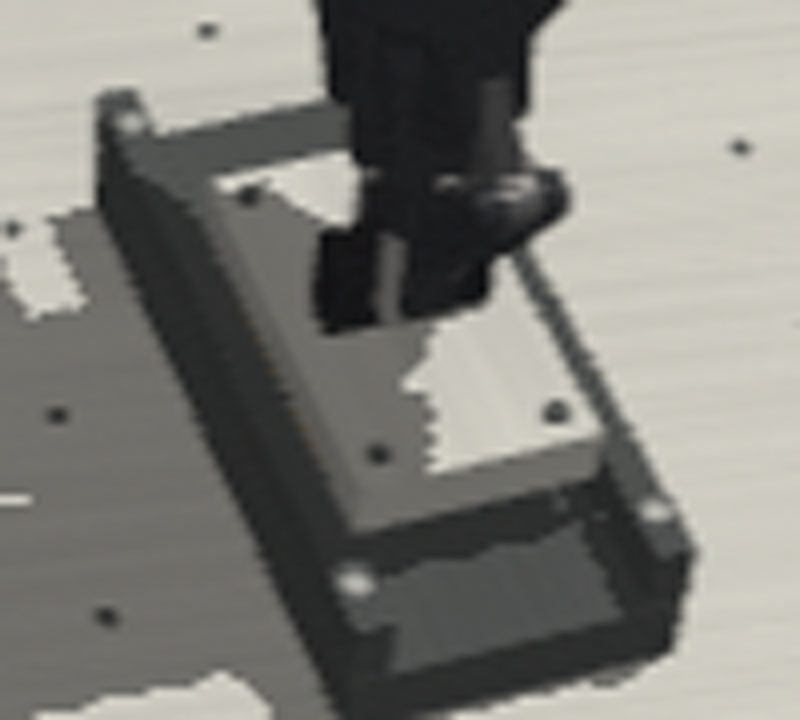

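The lid is inside the fences with no contact force. Next I lower it onto the pin.

```bash
python3 -m crank '[[0,0,0.015,0,0,0,0],[0,0,0.025,0,0,0,0],[0,0,0.032,0,0,0,0],[0,0,0.032,0,0,0,0]]'; python3 -c "
from h import *
imaging.read_camera('top');st()"; python3 -m crank '[[0,0,0.007,0,0,0,0],[0,0,0.007,0,0,0,0]]';python3 -c "
from h import *
imaging.read_camera('top');st()"
```

```text
time: 9.7
eef_pos: [0.5703, 0.1641, 0.062]
tcp_rot: [0.655, 0.756, -0.0, -0.0]
contact_force: [-0.9, 0.0, -4.1]
opening: 0.146
t 9.75 pos [0.5705 0.1641 0.0622] yawx 98.19 zaxis [-0. -0. -1.] F [-0.6 -0.5 -3.6] M [-0.03 -0.    0.02] op 0.14 q [ 0.11  0.3   1.89  0.    0.95 -0.03]
time: 9.95
eef_pos: [0.5708, 0.1642, 0.0617]
tcp_rot: [0.655, 0.756, 0.0, 0.0]
contact_force: [-0.2, -0.0, -1.9]
opening: 0.148
t 10.0 pos [0.5708 0.1642 0.0618] yawx 98.19 zaxis [ 0.001  0.    -1.   ] F [-0.9 -0.1 -0.6] M [ 0.04  0.21 -0.  ] op 0.145 q [ 0.11  0.31  1.89  0.    0.95 -0.03]
```

```bash
python3 -m crank '[[0,-0.013,0.005,0,0,0,0],[0,-0.027,0.005,0,0,0,0],[0,-0.04,0.005,0,0,0,0],[0,-0.053,0.005,0,0,0,0],[0,-0.067,0.005,0,0,0,0],[0,-0.08,0.005,0,0,0,0],[0,-0.08,0.005,0,0,0,0]]'; python3 -c "
from h import *
imaging.read_camera('top');st()"
```

```text
time: 10.7
eef_pos: [0.5597, 0.1625, 0.0617]
tcp_rot: [0.655, 0.756, 0.001, 0.001]
contact_force: [3.9, 0.2, 5.7]
opening: 0.145
t 10.75 pos [0.5597 0.1625 0.0617] yawx 98.19 zaxis [ 0.003  0.    -1.   ] F [3.9 0.6 6.7] M [ 0.1  -0.57 -0.05] op 0.145 q [ 0.11  0.28  1.92 -0.    0.94 -0.03]
```

```bash
python3 -m crank '[[0,-0.013,-0.003,0,0,0,0],[0,-0.025,-0.003,0,0,0,0],[0,-0.038,-0.003,0,0,0,0],[0,-0.038,-0.003,0,0,0,0]]'; python3 -c "
from h import *
imaging.read_camera('top');st()"
```

```text
time: 11.15
eef_pos: [0.5529, 0.1616, 0.0612]
tcp_rot: [0.655, 0.756, 0.0, 0.0]
contact_force: [3.3, -0.3, 6.1]
opening: 0.144
t 11.2 pos [0.5528 0.1616 0.0612] yawx 98.19 zaxis [-0. -0. -1.] F [ 3.1 -0.3  6.2] M [ 0.1  -0.59 -0.02] op 0.147 q [ 0.11  0.27  1.94 -0.    0.94 -0.03]
```

```bash
python3 -m crank '[[0,-0.007,0,0,0,0,0],[0,-0.013,0,0,0,0,0],[0,-0.013,0,0,0,0,0]]'; python3 -c "
from h import *
imaging.read_camera('top');st()"
```

```text
time: 11.5
eef_pos: [0.5466, 0.1609, 0.0575]
tcp_rot: [0.655, 0.756, -0.004, -0.004]
contact_force: [-0.3, 0.2, -4.9]
opening: 0.148
t 11.55 pos [0.5469 0.161  0.0575] yawx 98.2 zaxis [-0.01  -0.001 -1.   ] F [-0.9  0.7 -4.2] M [ 0.03 -0.03  0.04] op 0.144 q [ 0.11  0.27  1.95 -0.    0.94 -0.03]
```

The wrist z dropped 4 mm and the support force vanished, so the slot has found the pin. Lowering to the contacts.

```bash
python3 -m crank '[[0,0,0.012,0,0,0,0],[0,0,0.022,0,0,0,0],[0,0,0.03,0,0,0,0],[0,0,0.03,0,0,0,0]]'; python3 -c "
from h import *
imaging.read_camera('top');st()"
```

```text
time: 11.95
eef_pos: [0.5506, 0.1613, 0.0559]
tcp_rot: [0.655, 0.756, -0.0, -0.0]
contact_force: [-0.0, 0.4, -3.9]
opening: 0.144
t 12.0 pos [0.5508 0.1613 0.0561] yawx 98.19 zaxis [-0.001 -0.    -1.   ] F [-0.3 -0.1 -4.5] M [ 0.   -0.03 -0.02] op 0.151 q [ 0.11  0.28  1.94 -0.    0.93 -0.03]
```

```bash
python3 -m crank '[[0,0,0.01,0,0,0,0],[0,0,0.02,0,0,0,0],[0,0,0.02,0,0,0,0]]'; python3 -c "
from h import *
imaging.read_camera('top');st()
s=imaging.read_camera('scene'); save(s,'s10.png',(335,210,435,300),8)"
```

```text
time: 12.3
eef_pos: [0.5511, 0.1613, 0.0538]
tcp_rot: [0.655, 0.756, -0.0, -0.0]
contact_force: [-1.9, 0.4, -0.4]
opening: 0.147
t 12.35 pos [0.5511 0.1613 0.0538] yawx 98.19 zaxis [-0. -0. -1.] F [-1.4 -0.4 -0.8] M [-0.06  0.24 -0.05] op 0.149 q [ 0.11  0.28  1.94 -0.    0.92 -0.03]
```

View pics/s10.png

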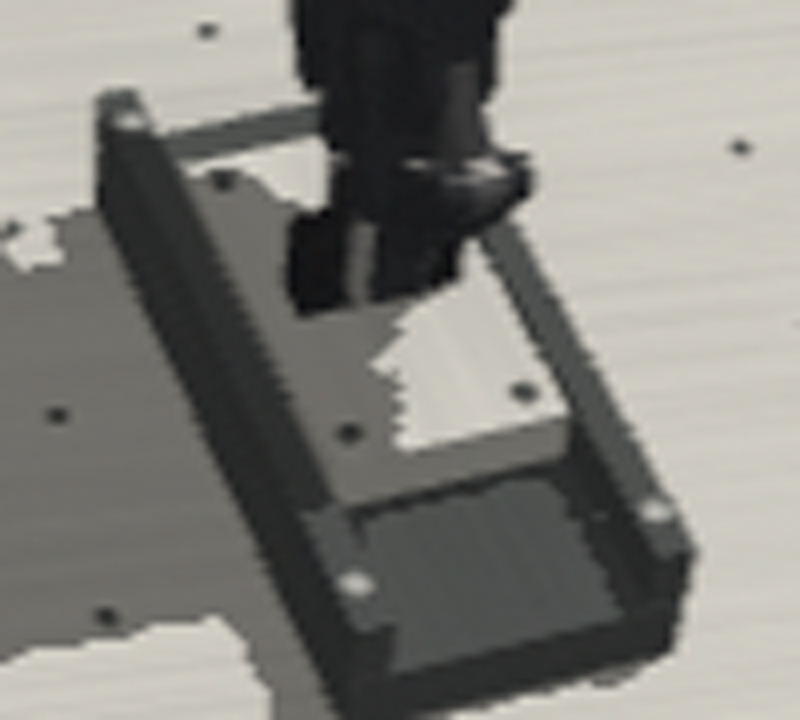

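```bash
python3 -m crank '[[0,0,0.01,0,0,0,0],[0,0,0.02,0,0,0,0],[0,0,0.03,0,0,0,0],[0,0,0.03,0,0,0,0]]' 100; python3 -c "
from h import *
imaging.read_camera('top');st()"
```

```text
time: 12.8
eef_pos: [0.5512, 0.1613, 0.0501]
tcp_rot: [0.655, 0.756, -0.0, -0.0]
contact_force: [-4.8, -1.6, 6.4]
opening: 0.143
t 12.85 pos [0.5512 0.1613 0.0501] yawx 98.2 zaxis [-0.001 -0.    -1.   ] F [-4.5  0.   6.9] M [-0.19  0.89  0.05] op 0.135 q [ 0.11  0.29  1.94 -0.    0.91 -0.03]
```

```bash
python3 -m crank '[[0,-0.004,0.006,0,0,0,0],[0,-0.006,0.013,0,0,0,0],[0,-0.006,0.013,0,0,0,0]]' 100; python3 -c "
from h import *
imaging.read_camera('top');st()"
```

```text
time: 13.15
eef_pos: [0.5511, 0.1613, 0.049]
tcp_rot: [0.655, 0.756, 0.001, 0.001]
contact_force: [-5.6, -0.0, 8.4]
opening: 0.14
t 13.2 pos [0.5511 0.1613 0.049 ] yawx 98.19 zaxis [ 0.001  0.    -1.   ] F [-4.2 -0.6  8.3] M [-0.07  0.82  0.03] op 0.138 q [ 0.11  0.29  1.94 -0.    0.91 -0.03]
```

```bash
python3 -m crank '[[0,-0.005,0.007,0,0,0,0],[0,-0.008,0.012,0,0,0,0],[0,-0.008,0.012,0,0,0,0]]' 100; python3 -c "
from h import *
imaging.read_camera('top');st()"
```

```text
time: 13.5
eef_pos: [0.5511, 0.1614, 0.0489]
tcp_rot: [0.655, 0.756, 0.001, 0.001]
contact_force: [-4.7, -0.8, 13.7]
opening: 0.138
t 13.55 pos [0.5511 0.1613 0.0489] yawx 98.2 zaxis [ 0.004  0.    -1.   ] F [-5.9 -0.7 14.1] M [-0.18  1.07 -0.04] op 0.138 q [ 0.11  0.29  1.95  0.    0.91 -0.03]
```

```bash
python3 -m crank '[[0,0.004,0.001,0,0,0,0],[0,0.008,0.001,0,0,0,0],[0,0.008,0.001,0,0,0,0]]' 100; python3 -c "
from h import *
imaging.read_camera('top');st()
s=imaging.read_camera('scene'); save(s,'s11.png',(335,200,435,290),8);save(s,'s12.png')"
```

```text
time: 13.85
eef_pos: [0.5511, 0.1614, 0.0488]
tcp_rot: [0.655, 0.756, -0.0, 0.0]
contact_force: [-9.2, -2.2, 18.3]
opening: 0.143
t 13.9 pos [0.5511 0.1613 0.0489] yawx 98.21 zaxis [ 0. -0. -1.] F [-9.1 -1.9 17.3] M [-0.29  1.58 -0.01] op 0.139 q [ 0.11  0.29  1.94 -0.    0.91 -0.03]
```

View pics/s11.png

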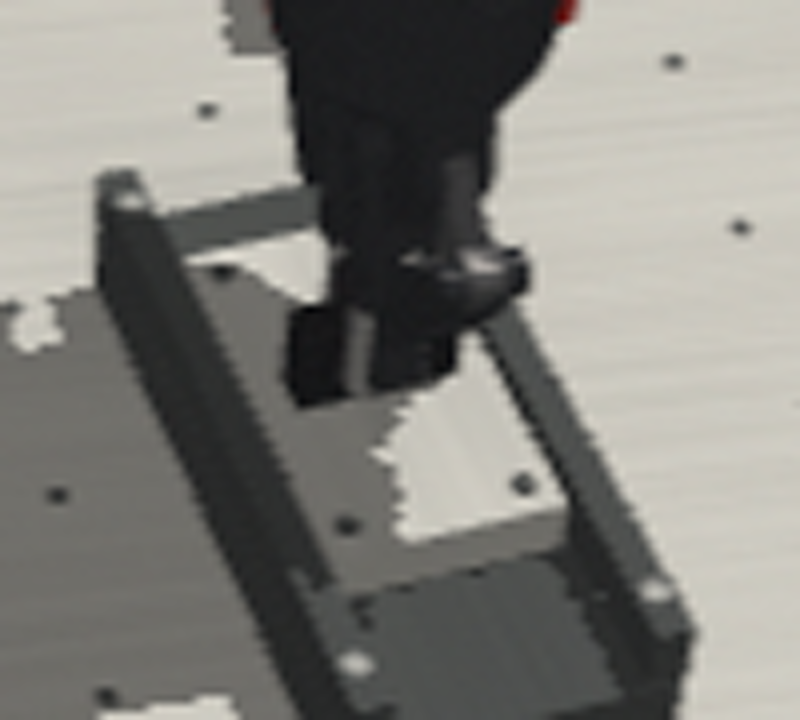

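View pics/s12.png

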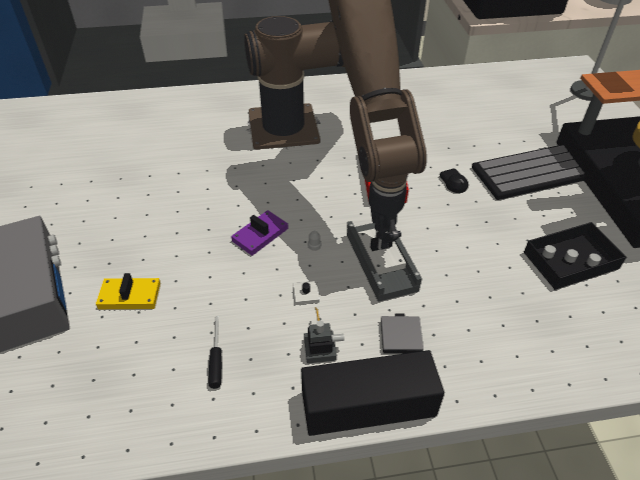

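The front edge of the lid at crop (350,590)-(570,510) now lies on the deck with no gap. The lid is between the fences, level and still gripped, and the bystanders are where they were. I'll do one hold check, then hand in.

```bash
python3 -m crank '[[0,0,0,0,0,0,0],[0,0,0,0,0,0,0],[0,0,0,0,0,0,0],[0,0,0,0,0,0,0],[0,0,0,0,0,0,0]]' 100; python3 -c "
from h import *
st(); print(ticket.sign_off()); st()"
```

```text
time: 14.45
eef_pos: [0.5511, 0.1613, 0.0488]
tcp_rot: [0.655, 0.756, 0.0, 0.0]
contact_force: [-10.0, -2.4, 18.4]
opening: 0.142
t 14.45 pos [0.5511 0.1613 0.0488] yawx 98.21 zaxis [ 0. -0. -1.] F [-10.   -2.4  18.4] M [-0.27  1.57 -0.01] op 0.142 q [ 0.11  0.29  1.94 -0.    0.91 -0.03]
the job is handed in; nothing more can be done
None
the job is handed in; nothing more can be done
```

The fixture is closed, and I handed the job in at 14.5 s with the lid still gripped and pressed down. I picked up the aluminium lid by its bar and set it between the dark fixture's fences, riding on the pin about 20 mm off its slot. I then slid it towards the robot until it dropped over the pin, and pressed it down.

- **Heights:** The lid touched the pin, the contacts and then a hard stop at gripper heights of 61.8, 53.8 and 48.8 mm. These match the expected levels to within a millimetre.
- **Force:** At the end the push was steady at about 18 N, above the 8–11 N needed. The gripper was level and its height held at the stop.
- **Picture:** The last one shows the lid down on the deck, with nothing else on the table visibly moved.
- **Not ideal:** A sideways force of about 10 N remained on the tool along the fences, probably the slot wall against the pin. I saw no movement from it.

The two cameras put the pin about 2 mm apart along the fences. The drop happened in that range, so it made no difference. The top camera could not see the fit because the arm blocked it, so the visual check rests on the scene camera alone.

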